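# Clear the runway and latch the hopper gate

## Task

A short offcut of square steel tube has been left lying across the runway of the hopper's slide gate and keeps it from closing. Lay the offcut flat in the grey tray, then push the gate fully shut by its upright plate, against the stop, until the spring catch at the side snaps up behind it.

Things in the scene. Friction and masses are not known exactly. Their poses are not given: they have to be found in the camera images.
- hopper: Round metal hopper on four legs, 0.31 m high, fixed, with a runway sticking out of its side. Origin on the bench, straight below the push plate's middle plane when shut, mid-width of the runway. The gate shuts towards the hopper's own -y; x is across the runway, z up. The drum (radius 90 mm) is centred at y = -175 mm; the runway reaches from y = -90 to +190 mm.
- runway (a point): Point in the hopper's frame at x 0, y 0, z 130 mm: mid-width of the runway, level with its rail tops. Runway 90 mm wide, two rails 8 mm wide centred 36 mm either side of the middle; between them the gate blade's top is 12 mm lower. On each rail a stop post, 8 x 12 mm, 25 mm high, its face to the push plate at y = -5 mm. Catch on the +x side: x 43 to 69, y 7 to 74 mm.
- gate (a joint): Slide of the gate, in m: 0 fully open, 0.110 fully shut (rigid end of travel, push plate at the stop posts); starts at 0 to 0.02. Stiff sliding friction of about 7 N (varies), no return spring; 2 to 6 N more while the catch is pressed down (from about 0.063). The catch snaps up at about 0.106.
- push_plate (a point): Centre of the rear face of the gate's upright plain steel push plate: the face to push on, facing the hopper's +y. Plate 84 mm wide (hopper's x), 6 mm thick; its top edge is 20 mm above this point (178 mm over the bench), its wide part ends 26 mm below. It moves with the gate. The runway behind it is clear. An 8 mm striker pin sticks out of its +x end, 40 to 68 mm from the middle.
- catch (a joint): Spring catch: a steel leaf 12 x 53 mm at the +x side of the runway, hinged at the end away from the hopper. In rad: 0 = standing up (rest), up to about 0.16 while the gate's striker pin presses it down; it springs back to 0 by itself once the pin has passed, and then holds the gate shut. It need not be touched.
- catch_tip (a point): Free (raised) end of the catch leaf, 60 mm beside the runway's middle, 140 mm above the bench at rest.
- offcut_mid (a point): Centre of the loose offcut of dark square steel tube, 20 x 20 x 80 mm, about 0.1 kg; its x axis runs along its length. It lies across the two rails (bottom at 0.130 m), between push plate and stop posts, with at least 25 mm free on either side.
- tray: Fixed grey open tray on the bench, 170 (x) x 140 (y) x 40 mm high outside, 4 mm walls and floor. Origin at the centre of its underside, z up.
There are look-alikes about, which are no part of the job. What is shaped like the part that bears offcut_mid but purple is not meant.

How it is judged:
On the way, in this order (a step that is already met when the one before it is completed fails the run):
1. the offcut lies flat in the tray, let go (x of offcut_mid in the frame of tray between -0.08 and 0.08 m and y of offcut_mid in the frame of tray between -0.065 and 0.065 m and z of offcut_mid in the frame of tray between 0 and 0.024 m and contact force between the fingers and offcut below 0.5 N), for 0.2 s.
2. the gate is pushed home and the catch has snapped up behind it (value of joint gate above 0.101 m and value of joint catch below 0.05 rad), for 0.2 s.
At the end, for the whole second after the job is handed in: The offcut lies flat and still inside the tray (its centre within the tray's walls and less than 24 mm above the tray's underside), the gate is shut (joint above 0.101 m) and still, and the catch stands up behind it (joint below 0.05 rad) (all of step 2 and x of offcut_mid in the frame of tray between -0.08 and 0.08 m and y of offcut_mid in the frame of tray between -0.065 and 0.065 m and z of offcut_mid in the frame of tray between 0 and 0.024 m and linear speed of offcut below 0.02 m/s and velocity of joint gate below 0.005 m/s); the robot touches nothing.
It also fails if it takes over 64 s, if anything falls off the work surface, if the arm or the gripper's body presses on something with over 40 N, if the wrist force passes 120 N, or if a joint passes its speed limit or range.

## Robot

A 6-joint arm with a two-finger parallel gripper is mounted at the origin on the work surface. World frame = base frame: x ahead of the robot, y to its left, z up, the work surface at z = 0. Lengths are in m, angles in rad, forces in N, time in s.
With the tool pointing down it reaches from about 0.25 to 0.725 m from the base axis. Payload 4 kg.
Tool frame: the origin (TCP) lies on the centre line of the jaws, within the pads' length; the fingertips stand tip_reach ahead of it and the grasp point (between the pads) lies 5 mm behind it (tip_reach is the distance from the TCP to the fingertips, in m); z points along the fingers, y is the direction in which the jaws open and shut (so a half turn about z gives the same grasp; the last joint's range is limited). The gripper opens to 85 mm and grips with 20 to 120 N. Pads are 22 mm wide; open, the fingers measure 114 mm over their backs; the gripper's body (76 mm by 85 mm) begins 54 mm behind the grasp point. The pads swing forward as they close: fully open they stand 13 mm farther back than shut.
Start: joints at [1.273, 0.241, 0.005, 1.335, 0, 1.571], TCP at [0.147, 0.478, 0.245] pointing down, gripper open.
Joint ranges: [-2.72, 2.72], [-1.05, 1.87], [-1.09, 1.28], [-1.99, 2.15], [-1.42, 1.44], [-3.14, 3.14]. Speed limits (rad/s): [2.79, 2.79, 3.14, 3.14, 3.14, 3.14].

## Interface

Orientations are given as a unit quaternion [x, y, z, w].
In Python, from workcell import * gives the robot as it stands.
- The arm moves only by the tool arm_command, never from a script. Its arguments are lists of equal length, an entry for each row: "translation": the shift along the tool's x, y, z in cm, a list of three; "turn": the turn about the tool's z in rad; "hand": the closure, from 0 (fully open) to 1 (shut). In form: {"translation": [[x, y, z], ...], "turn": [turn, ...], "hand": [hand, ...]}. A call has 1 to 5 rows; each row is the pose to reach, as a shift and turn from the pose commanded when the call began, along the tool's axes at that moment; what a row does not reach only later rows make up. A row lasts 1/12 s, in which the tool goes at most 41.7 mm and 7.16 degrees, less where a joint would pass 70% of its speed; a pose out of reach is approached as far as the arm can. A call with a gripper value outside its range is refused whole. The fingers move at their own pace and stop on an object; the grip force is fixed at half the most. Time passes only in rows, so rows that repeat a pose let the fingers close. It gives the time, the measured TCP pose, the force and the opening at its end, in the units of the state.
- get_obs(): the state, without advancing time (a new reading comes with each control period).
- camera(name): name is "scene" or "top"; returns (picture, depth): 384x512x3 uint8, red, green, blue; 384x512 float32, m along the optical axis (not along the pixel's ray), 0 where there is no reading.
- camera_info(name): a dict with "mtx" (3x3 intrinsics, pixels), "world_to_cam" (4x4, takes a point from world to camera coordinates). Camera axes: x right, y down, z forward; pixel columns grow to the right and rows downward; lengths in m; the calibration is good to about 2 mm. A picture is of the moment at which its call begins. camera_info takes no time and is no camera call.
- job_done(): hands the job in, once; it reports no verdict.
Trained networks look in the newest picture that a camera, given by its name, has taken for a name from the list of things; names that differ only in an ending like _2 or _b are one class to them, and where a whole thing is asked for, a point or a joint stands for the part that bears it (a point fixed in the world has none). Each returns a list of dicts, best first, with "conf" (0 to 1); they miss things now and then, are a little off and sometimes report something else, mostly with a low value. They report only what shows in the picture. A call takes as long as a camera call. They do not tell look-alikes from the thing itself.
- search_frame(camera, name): "location" ([row, column] in pixels, amid what is visible of it).
- spot_point(camera, name): "location" ([row, column] in pixels: a listed point, or the origin of a listed thing).
The state is a dict: "clock": time; "joint_pos": joint angles; "joint_vel": joint speeds; "tau": joint torques, N m; "eef_pos": TCP position; "tool_rot": TCP orientation; "ft_force": force on the tool from outside, world axes, zero at the start; "ft_torque": the same for the moment, N m; "grip_width": finger opening in m.
Only numpy, scipy, OpenCV 4.12 (cv2) and the standard library are available. Lean on these libraries where they do the work, as an engineer would, in place of code of your own. Each camera call takes 0.05 s, during which the arm holds its last target. There are 200 camera calls.

## Working session

There is one attempt and no reset: what is moved stays moved. The work goes in short steps, Python scripts to look and compute and a tool call to move; the robot and the scene stay as the last step left them, time stands still between calls to the robot, and variables do not carry over. Pictures are saved under pics/ and viewed, about 8 in all and at most 12, crops included, and the job is handed in when it is done.

Besides the shell and the picture viewer there is one more tool, called after "Request:" as name(argument=value, ...), one argument or row to a line, values as JSON. arm_command: Moves the arm, as the interface text tells. Its arguments: {"type":"object","properties":{"translation":{"type":"array","items":{"type":"array","items":{"type":"number"}}},"turn":{"type":"array","items":{"type":"number"}},"hand":{"type":"array","items":{"type":"number"}}},"required":["translation","turn","hand"]}

```bash
mkdir -p pics; cat > h.py <<'E'
from workcell import *
import numpy as np, cv2
def snap(c,f):
    p,d=camera(c); cv2.imwrite('pics/'+f,p[:,:,::-1]); return p,d
def ray(c,px):
    i=camera_info(c); K=np.array(i['mtx']); T=np.linalg.inv(np.array(i['world_to_cam']))
    v=np.linalg.inv(K)@[px[1],px[0],1]
    return T[:3,3],T[:3,:3]@v
def pt(c,d,px,r=2):
    y,x=int(round(px[0])),int(round(px[1])); w=d[max(0,y-r):y+r+1,max(0,x-r):x+r+1]; w=w[w>0]
    o,v=ray(c,px); return o+v*np.median(w) if w.size else None
def atz(c,px,z):
    o,v=ray(c,px); return o+v*(z-o[2])/v[2]
E
python3 - <<'E'
from h import *
np.set_printoptions(precision=4,suppress=True)
o=get_obs(); print(o['clock'],o['eef_pos'],o['tool_rot'],o['grip_width'])
for c in('scene','top'):
    p,d=snap(c,c+'0.png'); np.save(c+'0.npy',d)
    print(c,ray(c,(192,256)))
    for n in('offcut_mid','tray','push_plate','runway','catch_tip','hopper'):
        for r in spot_point(c,n)[:3]: print(n,np.round(r['location'],1),round(r['conf'],2),pt(c,d,r['location']))
E
python3 -c "
import cv2,numpy as np
" 
```

```text
0.0 [0.1465 0.4774 0.2444] [ 0.1483  0.9889 -0.001  -0.0002] 0.08533108944051146
scene (array([ 1.0421, -0.1659,  0.5301]), array([-0.7194,  0.4135, -0.5581]))
offcut_mid [225.4 149.7] 0.94 [ 0.5469 -0.0579  0.1511]
offcut_mid [246.5 156.7] 0.75 [ 0.5968 -0.0651  0.1518]
offcut_mid [281.3 141.6] 0.41 [ 0.619  -0.0979  0.1234]
tray [214.7 340.2] 0.96 [0.5282 0.3244 0.0067]
tray [279.1 143.1] 0.55 [ 0.6347 -0.0981  0.1412]
push_plate [218.8 212.8] 0.88 [0.4    0.101  0.0028]
runway [257.2 134.9] 0.64 [ 0.5648 -0.0907  0.1198]
catch_tip [280.6 141.9] 0.67 [ 0.6187 -0.0973  0.1242]
hopper [221.7 208.7] 0.71 [0.6165 0.0047 0.1783]
top (array([0.4412, 0.0941, 0.9732]), array([ 0.0495,  0.0254, -0.9987]))
offcut_mid [248.7 320.9] 0.88 [ 0.3517 -0.0351  0.0203]
offcut_mid [144.9 338.9] 0.58 [ 0.5788 -0.0592  0.15  ]
offcut_mid [136.3 299.8] 0.24 [0.6051 0.0188 0.1122]
tray [179.6 168. ] 0.78 [0.5218 0.3349 0.0043]
push_plate [137.5 299.6] 0.76 [0.6024 0.0193 0.1124]
runway [145.4 356.3] 0.66 [ 0.5827 -0.1029  0.1178]
catch_tip [119.1 357.7] 0.64 [ 0.6678 -0.135   0.0006]
catch_tip [179.6 169.2] 0.47 [0.5218 0.332  0.0042]
catch_tip [142.2 336.1] 0.42 [ 0.5845 -0.0535  0.1501]
hopper [159.1 346.5] 0.72 [ 0.5529 -0.0809  0.1181]
```

```bash
ls pics
```

```text
scene0.png
top0.png
```

```bash
python3 -c "
import cv2,numpy as np
t=cv2.imread('pics/top0.png');s=cv2.imread('pics/scene0.png')
cv2.imwrite('pics/tc.png',cv2.resize(t[60:280,210:460],(800,704))[:600]);cv2.imwrite('pics/sc.png',cv2.resize(s[130:330,60:320],(780,600)))"
```

```text
(no output)
```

View pics/tc.png

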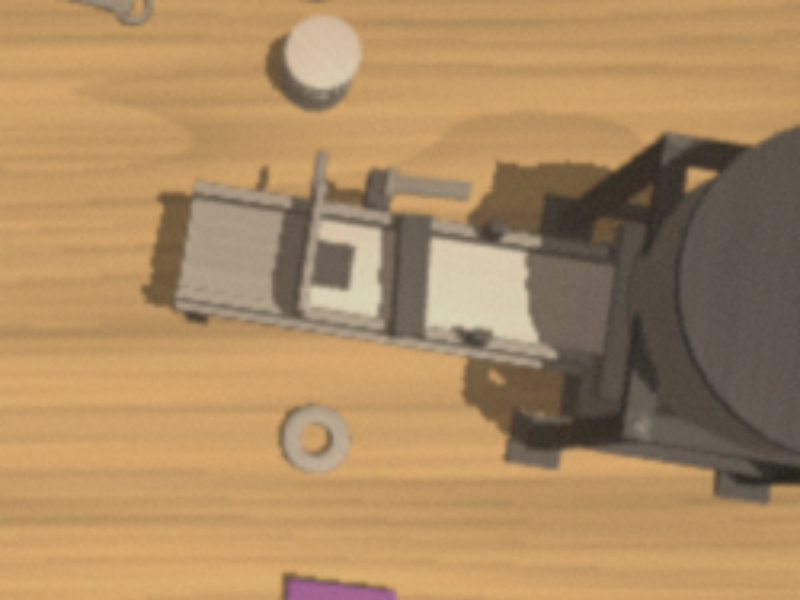

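View pics/sc.png

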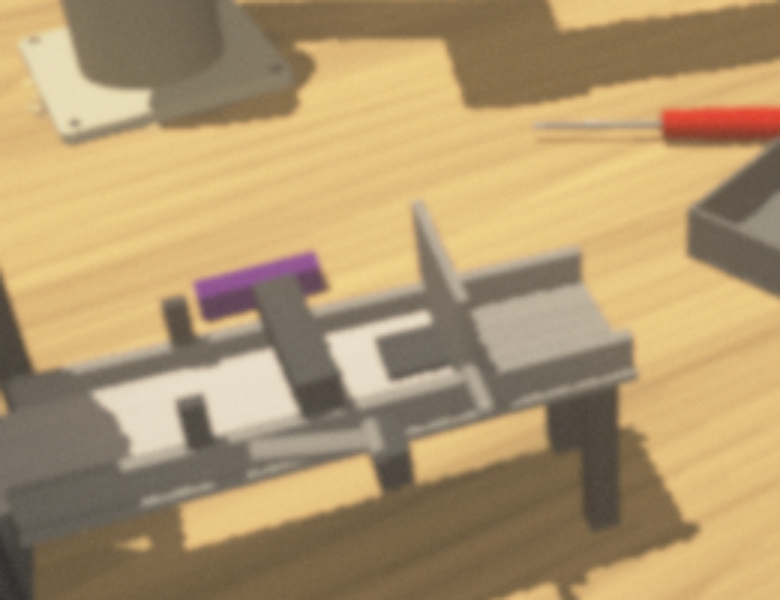

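View pics/top0.png

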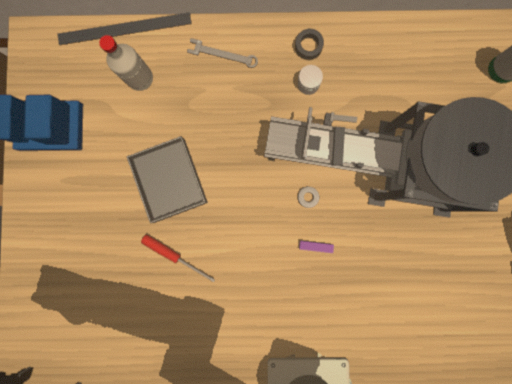

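The top crop shows the dark offcut across the rails, at full-image px (146, 338). The plate is at about column 309, and the catch is on the far (+x world) side. The purple look-alike lies on the bench, at (247, 317) in the top view. The grey tray is at (180, 168) in the top view. Next I'll fit the geometry from depth.

```bash
python3 - <<'E'
from h import *
np.set_printoptions(precision=4,suppress=True)
d=np.load('top0.npy'); i=camera_info('top'); K=np.array(i['mtx']); T=np.linalg.inv(np.array(i['world_to_cam']))
v,u=np.mgrid[:384,:512]; P=np.stack([(u-K[0,2])/K[0,0]*d,(v-K[1,2])/K[1,1]*d,d],-1)@T[:3,:3].T+T[:3,3]
p=cv2.imread('pics/top0.png')
def fit(m,name):
    q=P[m]; r=cv2.minAreaRect((q[:,:2]*1000).astype(np.float32)); print(name,len(q),q.mean(0),r); return q
X,Y,Z=P[...,0],P[...,1],P[...,2]; ok=d>0
roi=lambda r0,r1,c0,c1:(v>=r0)&(v<r1)&(u>=c0)&(u<c1)&ok
fit(roi(120,170,325,352)&(Z>.143)&(Z<.157),'offcut')
fit(roi(100,170,300,320)&(Z>.165)&(Z<.19),'plate top')
fit(roi(100,170,260,345)&(Z>.122)&(Z<.14),'rails')
fit(roi(110,185,325,395)&(Z>.145)&(Z<.162),'posts+offcut')
fit(roi(130,230,120,215)&(Z>.03)&(Z<.05),'tray rim')
fit(roi(100,125,318,365)&(Z>.11)&(Z<.16),'catch')
E
```

```text
offcut 385 [ 0.5777 -0.0582  0.1501] ((577.5635375976562, -58.63880157470703), (20.080156326293945, 79.3155746459961), 85.31048583984375)
plate top 139 [0.5918 0.0102 0.1773] ((592.529541015625, 9.615936279296875), (6.3106889724731445, 84.02289581298828), 80.22599792480469)
rails 904 [ 0.6019 -0.0009  0.1293] ((606.2127075195312, 1.69378662109375), (171.7242431640625, 113.25367736816406), 79.0866470336914)
posts+offcut 441 [ 0.5767 -0.0653  0.1507] ((574.7733154296875, -81.79598999023438), (68.21302032470703, 80.03893280029297), 83.84910583496094)
tray rim 597 [0.5216 0.3372 0.0385] ((520.534423828125, 332.677734375), (170.8231658935547, 140.87864685058594), 20.013280868530273)
catch 253 [ 0.6393 -0.0602  0.132 ] ((640.7778930664062, -58.75674819946289), (79.04324340820312, 25.295822143554688), 89.9510726928711)
```

```bash
cat >> h.py <<'E'
from scipy.spatial.transform import Rotation as R
def go(x,y,z,jaw=None):
    "shift (cm, tool axes) and turn to bring TCP to x,y,z with jaw (tool y) axis at 'jaw' degrees"
    o=get_obs(); M=R.from_quat(o['tool_rot']).as_matrix()
    s=M.T@(np.array([x,y,z])-o['eef_pos'])*100
    a=np.degrees(np.arctan2(M[1,1],M[0,1])); t=0 if jaw is None else -np.radians((jaw-a+90)%180-90)
    print('t',round(o['clock'],2),'pos',np.round(o['eef_pos'],4),'jaw',round(a,1),'w',round(o['grip_width'],4),'F',np.round(o['ft_force'],1)); print('shift',np.round(s,2),'turn',round(t,3))
E
python3 - <<'E'
from h import *
import workcell
print([n for n in dir(workcell) if not n.startswith('_')], getattr(workcell,'tip_reach',None), get_obs().keys())
go(.5777,-.0585,.22,85.3)
E
```

```text
['Unreachable', 'camera', 'camera_info', 'get_obs', 'job_done', 'search_frame', 'spot_point', 'tip_reach'] 0.014 dict_keys(['clock', 'joint_pos', 'joint_vel', 'tau', 'eef_pos', 'tool_rot', 'ft_force', 'ft_torque', 'grip_width'])
t 0.7 pos [0.1467 0.478  0.2453] jaw 72.9 w 0.0857 F [-0.4  0.2  0.2]
shift [-56.94 -38.64   2.53] turn -0.216
```

Request:
arm_command(
  translation=[
    [-3.4,-2.3,0],
    [-6.8,-4.6,0],
    [-10.2,-6.9,0],
    [-13.6,-9.2,0],
    [-17,-11.5,0],
  ],
  turn=[-0.1,-0.216,-0.216,-0.216,-0.216],
  hand=[0.3,0.3,0.3,0.3,0.3],
)

```text
clock: 1.12
eef_pos: [0.276, 0.317, 0.2454]
tool_rot: [0.04, 0.999, 0.0, 0.0]
ft_force: [1.7, 0.3, -0.5]
grip_width: 0.0601
```

```bash
python3 -c "
from h import *
go(.5777,-.0585,.235,85.3)"
```

```text
t 1.12 pos [0.276  0.317  0.2454] jaw 85.4 w 0.0601 F [ 1.7  0.3 -0.5]
shift [-33.1  -35.     1.05] turn 0.001
```

Request:
arm_command(
  translation=[
    [-2.7,-2.9,0],
    [-5.4,-5.8,0],
    [-8.1,-8.7,0],
    [-10.8,-11.6,0],
    [-13.5,-14.5,0],
  ],
  turn=[0,0,0,0,0],
  hand=[0.3,0.3,0.3,0.3,0.3],
)

```text
clock: 1.53
eef_pos: [0.3989, 0.1611, 0.2457]
tool_rot: [0.041, 0.999, 0.0, 0.0]
ft_force: [0.7, 1.0, 0.0]
grip_width: 0.0596
```

Request:
arm_command(
  translation=[
    [-2.7,-2.9,0],
    [-5.4,-5.8,0],
    [-8.1,-8.7,0],
    [-10.8,-11.6,0],
    [-13.5,-14.5,0],
  ],
  turn=[0,0,0,0,0],
  hand=[0.3,0.3,0.3,0.3,0.3],
)

```text
clock: 1.95
eef_pos: [0.5216, 0.0054, 0.2455]
tool_rot: [0.041, 0.999, 0.0, 0.0]
ft_force: [0.1, 0.2, 0.8]
grip_width: 0.0599
```

Request:
arm_command(
  translation=[
    [-2.5,-2.5,0],
    [-5,-5,0.5],
    [-6.1,-6,1],
    [-6.1,-6,1],
    [-6.1,-6,1],
  ],
  turn=[0,0,0,0,0],
  hand=[0.3,0.3,0.3,0.3,0.3],
)

```text
clock: 2.37
eef_pos: [0.5762, -0.0578, 0.2342]
tool_rot: [0.042, 0.999, 0.0, -0.001]
ft_force: [-0.4, 1.6, 0.3]
grip_width: 0.06
```

```bash
python3 -c "
from h import *
go(.5777,-.0585,.137,85.3)
snap('scene','s1.png')"
```

```text
t 2.37 pos [ 0.5762 -0.0578  0.2342] jaw 85.2 w 0.06 F [-0.4  1.6  0.3]
shift [-0.18 -0.06  9.72] turn -0.001
```

View pics/s1.png

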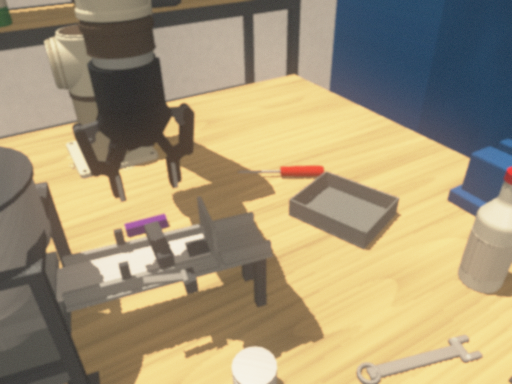

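The gripper is open above the offcut, with its fingertips at about (118, 190) and (175, 183). The plate is at (207, 225), to the right of the right finger, so it is clear. I'll descend.

Request:
arm_command(
  translation=[
    [-0.2,0,2.5],
    [-0.2,0,5],
    [-0.2,0,7],
    [-0.2,0,8.5],
    [-0.2,0,9.6],
  ],
  turn=[0,0,0,0,0],
  hand=[0.42,0.42,0.42,0.42,0.42],
)

```text
clock: 2.83
eef_pos: [0.5769, -0.0557, 0.1383]
tool_rot: [0.04, 0.999, 0.0, -0.001]
ft_force: [-0.2, 0.3, 0.2]
grip_width: 0.0495
```

Request:
arm_command(
  translation=[
    [0,0,0],
    [0,0,0],
    [0,0,0],
    [0,0,0],
    [0,0,0],
  ],
  turn=[0,0,0,0,0],
  hand=[1,1,1,1,1],
)

```text
clock: 3.25
eef_pos: [0.5792, -0.0574, 0.1405]
tool_rot: [0.041, 0.999, 0.0, 0.001]
ft_force: [-0.6, 0.9, 3.7]
grip_width: 0.019
```

Request:
arm_command(
  translation=[
    [0,0,0],
    [0,0,-1],
    [0,0,-3],
    [0,0,-6],
    [0,0,-10],
  ],
  turn=[0,0,0,0,0],
  hand=[1,1,1,1,1],
)

```text
clock: 3.67
eef_pos: [0.5767, -0.0577, 0.238]
tool_rot: [0.041, 0.999, 0.0, -0.003]
ft_force: [0.8, 0.9, -0.8]
grip_width: 0.0186
```

```bash
python3 -c "
from h import *
go(.5205,.333,.235,20)
go(.5205,.333,.235,110)
p,d=snap('scene','s2.png')"
```

```text
t 3.67 pos [ 0.5767 -0.0577  0.238 ] jaw 85.3 w 0.0186 F [ 0.8  0.9 -0.8]
shift [ 8.8  38.47  0.36] turn 1.14
t 3.67 pos [ 0.5767 -0.0577  0.238 ] jaw 85.3 w 0.0186 F [ 0.8  0.9 -0.8]
shift [ 8.8  38.47  0.36] turn -0.431
```

View pics/s2.png

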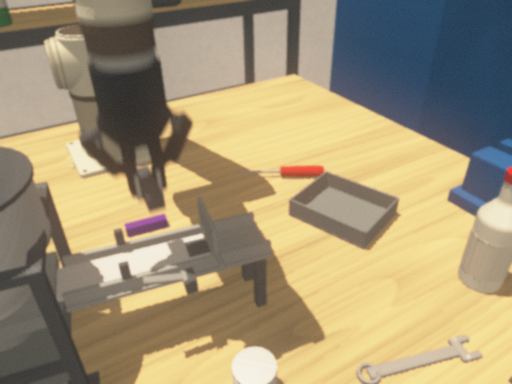

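The offcut is held at about (148, 185) and the runway below it is clear. Now I'll carry it to the tray.

Request:
arm_command(
  translation=[
    [0.9,3.8,0],
    [1.8,7.6,0],
    [2.7,11.5,0],
    [3.6,15.4,0],
    [4.4,19.2,0],
  ],
  turn=[-0.1,-0.2,-0.3,-0.4,-0.431],
  hand=[1,1,1,1,1],
)

```text
clock: 4.13
eef_pos: [0.55, 0.1387, 0.2402]
tool_rot: [-0.175, 0.985, 0.0, 0.001]
ft_force: [1.1, -0.1, -1.4]
grip_width: 0.0188
```

```bash
python3 -c "
from h import *
go(.5205,.333,.12,110)"
```

```text
t 4.13 pos [0.55   0.1387 0.2402] jaw 110.2 w 0.0188 F [ 1.1 -0.1 -1.4]
shift [-3.92 19.25 12.02] turn 0.003
```

Request:
arm_command(
  translation=[
    [-0.8,3.9,0],
    [-1.6,7.8,0],
    [-2.4,11.7,0],
    [-3.2,15.6,1],
    [-3.9,19.2,2],
  ],
  turn=[0,0,0,0,0],
  hand=[1,1,1,1,1],
)

```text
clock: 4.55
eef_pos: [0.5214, 0.3336, 0.2207]
tool_rot: [-0.174, 0.985, 0.001, 0.002]
ft_force: [0.3, -1.3, -1.2]
grip_width: 0.0187
```

Request:
arm_command(
  translation=[
    [0,0,3.5],
    [0,0,7],
    [0,0,10],
    [0,0,13],
    [0,0,15],
  ],
  turn=[0,0,0,0,0],
  hand=[1,1,1,1,1],
)

```text
clock: 4.97
eef_pos: [0.52, 0.3303, 0.0665]
tool_rot: [-0.174, 0.985, -0.001, -0.002]
ft_force: [0.0, -0.1, -0.9]
grip_width: 0.0188
```

```bash
python3 -c "
from h import *
go(.5205,.333,.02,110)
p,d=snap('top','t3.png')"
```

```text
t 4.97 pos [0.52   0.3303 0.0665] jaw 110.0 w 0.0188 F [ 0.  -0.1 -0.9]
shift [-0.15  0.24  4.64] turn 0.0
```

View pics/t3.png

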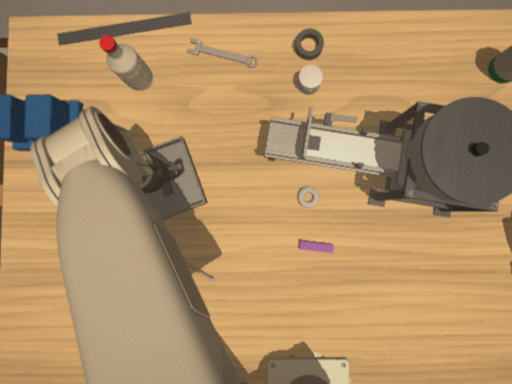

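The tool is over the tray, around (170, 165). The runway at right is empty and the gate has not moved. Lower, release and retreat.

Request:
arm_command(
  translation=[
    [-0.1,0.2,1.5],
    [-0.1,0.2,3],
    [-0.1,0.2,4],
    [-0.1,0.2,4.6],
    [-0.1,0.2,4.7],
  ],
  turn=[0,0,0,0,0],
  hand=[1,1,1,1,1],
)

```text
clock: 5.43
eef_pos: [0.5213, 0.3329, 0.0217]
tool_rot: [-0.174, 0.985, -0.0, -0.001]
ft_force: [0.3, -0.5, -1.9]
grip_width: 0.0186
```

Request:
arm_command(
  translation=[
    [0,0,0.1],
    [0,0,0.1],
    [0,0,0],
    [0,0,-0.5],
    [0,0,-1],
  ],
  turn=[0,0,0,0,0],
  hand=[0.5,0.5,0.5,0.5,0.5],
)

```text
clock: 5.85
eef_pos: [0.5219, 0.3334, 0.0333]
tool_rot: [-0.174, 0.985, 0.0, 0.0]
ft_force: [-0.6, -0.5, 1.1]
grip_width: 0.0429
```

Request:
arm_command(
  translation=[
    [0,0,-3],
    [0,0,-7],
    [0,0,-11],
    [0,0,-15],
    [0,0,-19],
  ],
  turn=[0,0,0,0,0],
  hand=[0.5,0.5,0.5,0.5,0.5],
)

```text
clock: 6.27
eef_pos: [0.5214, 0.3332, 0.2255]
tool_rot: [-0.174, 0.985, 0.0, 0.001]
ft_force: [0.7, 0.7, -0.1]
grip_width: 0.0424
```

```bash
python3 - <<'E'
from h import *
np.set_printoptions(precision=4,suppress=True)
p,d=snap('scene','s4.png')
for r in search_frame('scene','offcut_mid')[:3]: print(np.round(r['location'],1),r['conf'],pt('scene',d,r['location']))
# gate pose: plate top centre now (.5925,.0096); hopper y dir at 80.2 deg
y=np.array([np.cos(np.radians(80.2)),np.sin(np.radians(80.2))])
s=np.array([.5925,.0096])+y*.05; print('start',s)
go(s[0],s[1],.23,80.2)
E
```

```text
[208.7 341.8] 0.96 [0.5291 0.3259 0.0218]
[225.3 150.3] 0.88 [ 0.3708 -0.0183  0.0161]
start [0.601  0.0589]
t 6.37 pos [0.5252 0.3356 0.2326] jaw 110.0 w 0.0429 F [0.6 0.4 0.8]
shift [  2.35 -28.59   0.12] turn 0.52
```

View pics/s4.png

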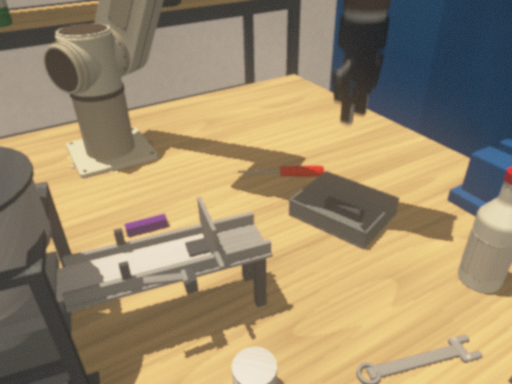

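The offcut lies in the tray at (342, 209) in the scene view, with its top at about 0.022 m. Next I'll go behind the plate with the fingers closed and the jaw axis across the runway, so I push with the finger sides.

```bash
python3 - <<'E'
from h import *
print(np.round(get_obs()['joint_pos'],2)); go(.601,.0589,.23,170.2)
E
```

```text
[ 0.57  0.48  0.32  1.39 -0.    0.22]
t 6.37 pos [0.5252 0.3356 0.2326] jaw 110.0 w 0.0429 F [0.6 0.4 0.8]
shift [  2.35 -28.59   0.12] turn -1.05
```

Request:
arm_command(
  translation=[
    [0.3,-3.3,0],
    [0.6,-6.6,0],
    [0.9,-9.9,0],
    [1.2,-13.2,0],
    [1.5,-16.5,0],
  ],
  turn=[-0.11,-0.22,-0.33,-0.44,-0.55],
  hand=[1,1,1,1,1],
)

```text
clock: 6.78
eef_pos: [0.5641, 0.1718, 0.223]
tool_rot: [-0.437, 0.899, -0.0, 0.001]
ft_force: [1.4, 0.9, -0.6]
grip_width: -0.0001
```

```bash
python3 -c "
from h import *
go(.601,.0589,.23,170.2)"
```

```text
t 6.78 pos [0.5641 0.1718 0.223 ] jaw 141.9 w -0.0001 F [ 1.4  0.9 -0.6]
shift [ 6.6  -9.87 -0.7 ] turn -0.495
```

Request:
arm_command(
  translation=[
    [1.6,-2.5,0],
    [3.3,-5,0],
    [5,-7.4,0],
    [6.6,-9.8,0],
    [6.6,-9.8,0],
  ],
  turn=[-0.11,-0.22,-0.33,-0.44,-0.495],
  hand=[1,1,1,1,1],
)

```text
clock: 7.2
eef_pos: [0.6009, 0.0553, 0.2227]
tool_rot: [-0.641, 0.767, -0.001, -0.0]
ft_force: [0.3, 0.9, 0.0]
grip_width: -0.0002
```

```bash
python3 -c "
from h import *
go(.601,.0589,.157,170.2)"
```

```text
t 7.2 pos [0.6009 0.0553 0.2227] jaw 169.8 w -0.0002 F [0.3 0.9 0. ]
shift [-0.37  0.07  6.57] turn -0.007
```

Request:
arm_command(
  translation=[
    [-0.3,0,2],
    [-0.3,0,4],
    [-0.3,0,5.5],
    [-0.3,0,6.6],
    [-0.3,0,6.6],
  ],
  turn=[0,0,0,0,0],
  hand=[1,1,1,1,1],
)

```text
clock: 7.62
eef_pos: [0.5983, 0.0631, 0.1538]
tool_rot: [-0.642, 0.767, 0.001, -0.002]
ft_force: [-0.4, -0.4, -0.8]
grip_width: -0.0001
```

```bash
python3 -c "
from h import *
y=np.array([np.cos(np.radians(80.2)),np.sin(np.radians(80.2))])
s=np.array([.5925,.0096])
for k in(.014,-.09):
  e=s+y*k; go(e[0],e[1],.157,170.2)
p,d=snap('scene','s5.png')"
```

```text
t 7.62 pos [0.5983 0.0631 0.1538] jaw 169.9 w -0.0001 F [-0.4 -0.4 -0.8]
shift [ 3.97 -0.36 -0.32] turn -0.006
t 7.62 pos [0.5983 0.0631 0.1538] jaw 169.9 w -0.0001 F [-0.4 -0.4 -0.8]
shift [14.37 -0.42 -0.3 ] turn -0.006
```

View pics/s5.png

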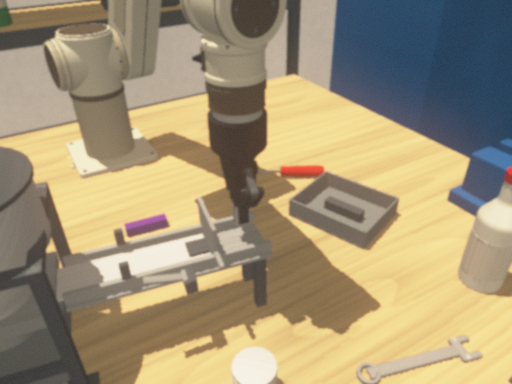

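The fingers are behind the plate, near (243, 210), and the offcut is flat in the tray at (345, 208). Start pushing.

Request:
arm_command(
  translation=[
    [1.5,-0.4,0],
    [3,-0.4,0],
    [4,-0.4,0],
    [5,-0.4,0],
    [6,-0.4,0],
  ],
  turn=[0,0,0,0,0],
  hand=[1,1,1,1,1],
)

```text
clock: 8.08
eef_pos: [0.5946, 0.0052, 0.1577]
tool_rot: [-0.642, 0.766, 0.001, 0.003]
ft_force: [2.5, 7.6, -0.2]
grip_width: 0.0003
```

Request:
arm_command(
  translation=[
    [0.9,0,0],
    [1.8,0,0],
    [2.7,0,0],
    [3.6,0,0],
    [4.5,0,0],
  ],
  turn=[0,0,0,0,0],
  hand=[1,1,1,1,1],
)

```text
clock: 8.5
eef_pos: [0.5869, -0.0386, 0.1578]
tool_rot: [-0.643, 0.766, 0.001, 0.004]
ft_force: [3.7, 16.5, 0.8]
grip_width: -0.0004
```

Request:
arm_command(
  translation=[
    [0.3,0,0],
    [0.6,0,0],
    [1.0,0,0],
    [1.3,0,0],
    [1.6,0,0],
  ],
  turn=[0,0,0,0,0],
  hand=[1,1,1,1,1],
)

```text
clock: 8.92
eef_pos: [0.5847, -0.0513, 0.1578]
tool_rot: [-0.643, 0.765, 0.003, 0.006]
ft_force: [4.2, 15.2, 0.1]
grip_width: -0.0002
```

Request:
arm_command(
  translation=[
    [0.3,0,0],
    [0.6,0,0],
    [0.9,0,0],
    [1.2,0,0],
    [1.2,0,0],
  ],
  turn=[0,0,0,0,0],
  hand=[1,1,1,1,1],
)

```text
clock: 9.33
eef_pos: [0.5823, -0.0649, 0.1578]
tool_rot: [-0.643, 0.766, 0.001, 0.004]
ft_force: [3.1, 9.4, 0.9]
grip_width: 0.0001
```

Request:
arm_command(
  translation=[
    [0.2,0,0],
    [0.4,0,0],
    [0.6,0,0],
    [0.8,0,0],
    [0.8,0,0],
  ],
  turn=[0,0,0,0,0],
  hand=[1,1,1,1,1],
)

```text
clock: 9.75
eef_pos: [0.5809, -0.0729, 0.1577]
tool_rot: [-0.643, 0.766, 0.001, 0.004]
ft_force: [3.5, 10.5, -0.5]
grip_width: -0.0
```

Request:
arm_command(
  translation=[
    [0.15,0,0],
    [0.3,0,0],
    [0.45,0,0],
    [0.6,0,0],
    [0.6,0,0],
  ],
  turn=[0,0,0,0,0],
  hand=[1,1,1,1,1],
)

```text
clock: 10.17
eef_pos: [0.5796, -0.0805, 0.1577]
tool_rot: [-0.642, 0.766, 0.0, 0.003]
ft_force: [2.8, 6.8, -0.4]
grip_width: -0.0002
```

```bash
python3 - <<'E'
from h import *
p,d=snap('scene','s6.png'); cv2.imwrite('pics/s6c.png',cv2.resize(p[180:330,50:260,::-1],(770,550)))
go(.58,-.08,.157)
E
```

```text
t 10.22 pos [ 0.5796 -0.0805  0.1577] jaw 169.9 w -0.0 F [ 3.3  6.  -0.9]
shift [-0.05 -0.03  0.07] turn 0
```

View pics/s6c.png

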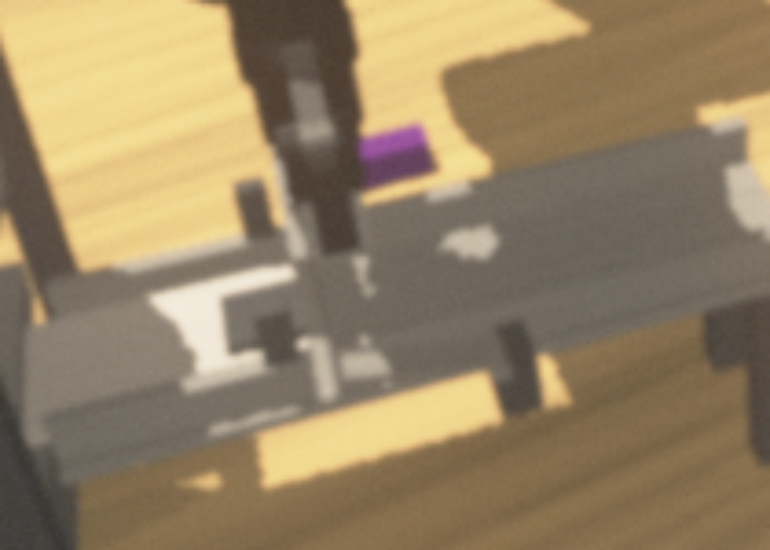

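The plate is close to the stop posts but still a little short (post at (250, 205), plate edge at (290, 215) in the crop). I'll keep going in small steps.

Request:
arm_command(
  translation=[
    [0.2,0,0],
    [0.4,0,0],
    [0.6,0,0],
    [0.7,0,0],
    [0.7,0,0],
  ],
  turn=[0,0,0,0,0],
  hand=[1,1,1,1,1],
)

```text
clock: 10.63
eef_pos: [0.579, -0.0834, 0.1578]
tool_rot: [-0.644, 0.765, 0.003, 0.006]
ft_force: [3.4, 16.2, 0.7]
grip_width: -0.0003
```

Request:
arm_command(
  translation=[
    [0.2,0,0],
    [0.4,0,0],
    [0.4,0,0],
  ],
  turn=[0,0,0],
  hand=[1,1,1],
)

```text
clock: 10.88
eef_pos: [0.579, -0.0834, 0.1579]
tool_rot: [-0.645, 0.764, 0.005, 0.009]
ft_force: [5.4, 27.5, 0.6]
grip_width: 0.0001
```

It stalled with the force rising, so that looks like the rigid stop. I'll back off and look.

Request:
arm_command(
  translation=[
    [-1,0,0],
    [-3,0,0],
    [-5.5,0,0],
    [-6,0,-4],
    [-6,0,-8],
  ],
  turn=[0,0,0,0,0],
  hand=[1,1,1,1,1],
)

```text
clock: 11.3
eef_pos: [0.5847, -0.0323, 0.2348]
tool_rot: [-0.643, 0.766, 0.002, -0.003]
ft_force: [0.7, -1.0, 1.0]
grip_width: -0.0001
```

Request:
arm_command(
  translation=[
    [-4,0,-1],
    [-8,0,-2],
    [-11,0,-2],
    [-12,0,-2],
    [-12,0,-2],
  ],
  turn=[0,0,0,0,0],
  hand=[1,1,1,1,1],
)

```text
clock: 11.72
eef_pos: [0.6081, 0.0864, 0.2568]
tool_rot: [-0.643, 0.766, -0.0, 0.0]
ft_force: [-0.1, 0.5, -1.1]
grip_width: -0.0001
```

```bash
python3 - <<'E'
from h import *
np.set_printoptions(precision=4,suppress=True)
p,d=snap('scene','s7.png'); cv2.imwrite('pics/s7c.png',cv2.resize(p[180:330,50:260,::-1],(770,550)))
go(.58,-.08,.157)
for r in search_frame('scene','offcut_mid')[:2]: print(np.round(r['location'],1),r['conf'],pt('scene',d,r['location']))
p,d=snap('top','t7.png'); i=camera_info('top'); K=np.array(i['mtx']); T=np.linalg.inv(np.array(i['world_to_cam']))
v,u=np.mgrid[:384,:512]; P=np.stack([(u-K[0,2])/K[0,0]*d,(v-K[1,2])/K[1,1]*d,d],-1)@T[:3,:3].T+T[:3,3]
for n,m in (('plate',(P[...,2]>.165)&(P[...,2]<.19)&(v>100)&(v<180)&(u>300)&(u<380)),('catch',(P[...,2]>.125)&(P[...,2]<.16)&(v>100)&(v<125)&(u>318)&(u<365))):
    q=P[m]; print(n,len(q),q.mean(0),cv2.minAreaRect((q[:,:2]*1000).astype(np.float32)), q[:,2].max())
E
```

```text
t 11.77 pos [0.6078 0.0846 0.2564] jaw 170.0 w -0.0003 F [ 0.1  0.2 -0.5]
shift [16.69 -0.13  9.96] turn 0
[210.7 344.6] 0.97 [0.535  0.3284 0.0195]
[226.2 149. ] 0.86 [ 0.3696 -0.0209  0.0141]
plate 14 [ 0.6101 -0.1039  0.1783] ((609.1712036132812, -103.18673706054688), (10.500141143798828, 4.774632930755615), 0.22280511260032654) 0.18130088843027237
catch 26 [ 0.6365 -0.1084  0.1401] ((634.8679809570312, -108.09486389160156), (6.608551502227783, 20.1778564453125), 84.5416030883789) 0.1426958469168894
```

View pics/s7c.png

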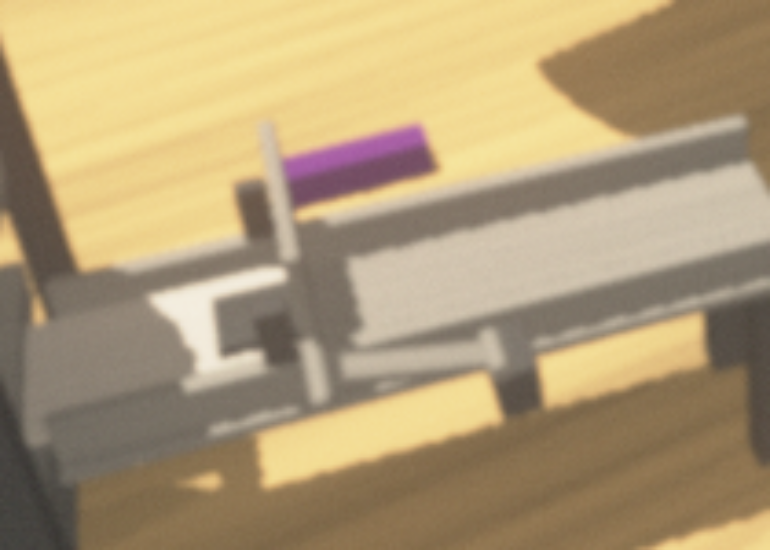

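```bash
python3 - <<'E'
from h import *
np.set_printoptions(precision=4,suppress=True)
p,d=camera('scene'); d0=np.load('scene0.npy'); i=camera_info('scene'); K=np.array(i['mtx']); T=np.linalg.inv(np.array(i['world_to_cam']))
v,u=np.mgrid[:384,:512]
for n,D in(('before',d0),('now',d)):
    P=np.stack([(u-K[0,2])/K[0,0]*D,(v-K[1,2])/K[1,1]*D,D],-1)@T[:3,:3].T+T[:3,3]
    for c in(148,155,165,175): print(n,c,[tuple(np.round(P[r,c],3)) for r in(277,279,281)])
    q=P[(P[...,2]>.17)&(P[...,2]<.19)&(P[...,0]>.52)&(P[...,0]<.65)&(P[...,1]>-.13)&(P[...,1]<.05)&(u>100)&(u<230)]
    print(n,'plate top',len(q),np.median(q,0))
E
```

```text
before 148 [(np.float64(0.635), np.float64(-0.092), np.float64(0.142)), (np.float64(0.638), np.float64(-0.093), np.float64(0.142)), (np.float64(0.642), np.float64(-0.094), np.float64(0.142))]
before 155 [(np.float64(0.638), np.float64(-0.084), np.float64(0.14)), (np.float64(0.642), np.float64(-0.085), np.float64(0.141)), (np.float64(0.645), np.float64(-0.086), np.float64(0.14))]
before 165 [(np.float64(0.642), np.float64(-0.072), np.float64(0.138)), (np.float64(0.645), np.float64(-0.074), np.float64(0.138)), (np.float64(0.649), np.float64(-0.075), np.float64(0.138))]
before 175 [(np.float64(0.647), np.float64(-0.061), np.float64(0.135)), (np.float64(0.651), np.float64(-0.062), np.float64(0.136)), (np.float64(0.65), np.float64(-0.062), np.float64(0.132))]
before plate top 237 [0.6047 0.0083 0.1795]
now 148 [(np.float64(0.635), np.float64(-0.092), np.float64(0.142)), (np.float64(0.639), np.float64(-0.093), np.float64(0.142)), (np.float64(0.643), np.float64(-0.094), np.float64(0.143))]
now 155 [(np.float64(0.638), np.float64(-0.084), np.float64(0.14)), (np.float64(0.641), np.float64(-0.085), np.float64(0.14)), (np.float64(0.645), np.float64(-0.086), np.float64(0.14))]
now 165 [(np.float64(0.643), np.float64(-0.073), np.float64(0.139)), (np.float64(0.646), np.float64(-0.074), np.float64(0.138)), (np.float64(0.648), np.float64(-0.075), np.float64(0.136))]
now 175 [(np.float64(0.646), np.float64(-0.061), np.float64(0.135)), (np.float64(0.65), np.float64(-0.062), np.float64(0.135)), (np.float64(0.649), np.float64(-0.062), np.float64(0.131))]
now plate top 224 [ 0.5879 -0.0981  0.1797]
```

```bash
python3 -c "
from workcell import *
print(job_done())"
```

```text
the job is handed in; nothing more can be done
None
```

I laid the offcut flat in the grey tray, then pushed the gate shut against its stop by the upright plate, using closed fingers. I backed the arm clear and handed the job in at about 12 s. No verdict was reported.

**Offcut:** it lies inside the tray, with its top at about 0.020 to 0.022 m. The tray position is from one depth fit of its rim.

**Gate:** the plate moved about 107.7 mm by depth, on top of its unknown start of 0 to 20 mm. It stalled at the end with the force rising to about 28 N, as expected at the rigid stop.

**Catch:** the leaf measures within 1–2 mm of its height before the push (about 142 mm near its tip), so it stands up behind the plate.

**Weak or disagreeing checks:**
- In the last top view the arm hid most of the plate and catch, so the gate and catch results rest on the scene camera.
- The networks also reported the purple look-alike as an offcut. I told it apart by its colour and by its place on the bench, and left it alone.

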